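Push the mincer barrel home and torque its clamp bolt

TASK

Get the bench mincer ready for class: first push its barrel gently all the way into the drive collar, without ramming it. Then swing the torque wrench that sits on the collar's clamp bolt clockwise (seen from above) until its hinge clearly breaks over, stop there without driving the hinge on to its end stop, and ease the handle back only until it is straight; leave the wrench on the bolt, let go, and leave the other things on the counter alone.

Things in the scene. Friction and masses are not known exactly. Their poses are not given: they have to be found in the camera images.
- mincer: Bench mincer, fixed to the counter: white low housing 200 x 240 x 130 mm (top at 130 mm), with an aluminium collar of 96 mm diameter at its +y end. Origin on the counter under the clamp bolt's axis. Own y axis points out of the collar along the barrel; the housing covers own x -70 to 130, own y -290 to -50 mm. The collar ends at own y +30 mm, its clamp lug's top is at 140 mm.
- bolt_axis (a point): Point on the upright axis of the clamp bolt, 165 mm up, the height of the wrench's centre line. The wrench head here is 42 mm across, from 143 to 183 mm high. The bolt runs down under about 3 N sideways at the grip's centre and bites hard after a further 0.45 to 1.0 rad clockwise, different each time and not to be seen. It stays where it is left but about 3 N can turn it back.
- barrel_end (a point): Centre of the barrel's flat outer end face, 78 mm above the counter; the face is 92 mm in diameter and looks along the mincer's own +y. Pushing it along own -y (about 5 N) slides the barrel in; it stays where it is left. Fully home, against a hard stop, it lies 160 mm from the bolt axis along the mincer's own y; it starts at 185 to 205 mm.
- wrench_grip (a point): Centre of the wrench's rubber grip: 25 mm diameter, 135 mm long, level, 165 mm above the counter, 190 mm from the bolt axis when straight, 145 mm from the upright hinge pin (the pin is 45 mm from the bolt axis). Own x axis points along the handle away from the bolt. It can be pushed from the side or straddled from above; the housing's top is 22 mm below the grip's underside.
- breakover (a joint): Angle of the wrench's break-over hinge, rad: 0 straight, growing as the handle bends clockwise relative to the head, end stop at 0.32. It stays straight while the bolt runs down. Once the bolt has bitten, the force at the grip climbs to about 10 N, the hinge gives way and bends with the force hardly rising. It has broken over at 0.1 and must not pass 0.25; let off, it springs straight by itself.
- bowl: Bystander: glass bowl, 150 mm across, 70 mm high; origin under its centre.
- detergent: Bystander: green detergent bottle, 60 mm diameter, 170 mm high; origin under its centre.
- disc: Bystander: flat perforated steel plate, 70 x 70 x 8 mm; origin under its centre.
- barrel: Steel mincer barrel, lying level with its axis 78 mm above the counter, along the mincer's own y: tube 76 mm diameter, 100 mm long, then at the outer end a ribbed ring 92 mm diameter, 28 mm long. An upright feed neck, 48 mm diameter, top at 155 mm, stands on the tube 90 mm inward of the outer end face. Ramming it means over 40 N.

How it is judged:
By the outcome, as a careful person would: the job done as asked, in the order asked, and still so for the second after the job is handed in, with the robot touching nothing.
It also fails if it takes over 72 s, if anything falls off the work surface, if the arm or the gripper's body presses on something with over 40 N, if the wrist force passes 120 N, or if a joint passes its speed limit or range.

ROBOT

A 6-joint arm with a two-finger parallel gripper is mounted at the origin on the work surface. World frame = base frame: x ahead of the robot, y to its left, z up, the work surface at z = 0. Lengths are in m, angles in rad, forces in N, time in s.
With the tool pointing down it reaches from about 0.3 to 0.85 m from the base axis. Payload 4.2 kg.
Tool frame: the origin (TCP) lies at the very end of the fingers, on their centre line; the grasp point (between the pads) lies robot.grip_depth behind it (robot.grip_depth is the distance from the TCP to the grasp point, in m); z points along the fingers, x is the direction in which the jaws open and shut, and the axes are right-handed (so a half turn about z gives the same grasp; the last joint's range is limited). The gripper opens to 91 mm and grips with 3 to 60 N. Pads are 32 mm wide; open, the fingers measure 118 mm over their backs; the gripper's body (76 mm by 178 mm) begins 60 mm behind the grasp point.
Start: joints at [1.166, 0.32, 1.565, -0, 1.257, -0.02], TCP at [0.216, 0.533, 0.214] pointing down, gripper open.
Joint ranges: [-3.11, 3.11], [-0.84, 2.01], [0.21, 2.61], [-1.34, 4.49], [0.05, 2.63], [-2.56, 2.56]. Speed limits (rad/s): [2.57, 2.57, 3.14, 3.14, 3.14, 3.14].

INTERFACE

Orientations are given as [roll, pitch, yaw] about the fixed x, y, z axes, in that order (R = Rz(yaw) Ry(pitch) Rx(roll)).
In Python, from cell import robot, hand, vision, finish_job, finder, telemetry gives the robot as it stands. Calls block until the motion is done:
- robot.move_pose(position, orientation): joint-space move of the TCP to a pose.
- robot.move_l(position, ori=None, rate=0.15): straight line of the TCP; ori=None keeps the orientation; rate is the mean speed in m/s.
- robot.move_joints(angles): joint-space move.
- hand.open_gripper() and hand.grab(): open the fingers fully, or close them until they stop; the grip force is fixed at half the most.
- robot.sleep(seconds).
- robot.solve_ik(position, orientation): joint angles nearest the present ones, or None.
- vision.camera(name): name is "side" or "top" or "wrist"; returns a dict with "color" (400x640x3 uint8, red, green, blue), "vfov" (degrees; the focal length in pixels is half the picture's height over the tangent of half this angle, whatever the lens; pixels are square), "cx", "cy" (the principal point, pixels), "cam_to_world" (4x4, takes a point from camera to world coordinates); the wrist camera has in their place "hand_eye" (4x4, takes a point from camera to tool coordinates, whose origin is the TCP and whose axes are the tool frame's). Camera axes: x right, y down, z forward; pixel columns grow to the right and rows downward; lengths in m; the calibration is good to about 2 mm. A picture is of the moment at which its call begins: read the wrist's pose just before it. There is no depth.
A pose or a line that the arm cannot do raises robot.IKError and nothing moves.
- finish_job(): hands the job in, once; it reports no verdict.
Trained networks look in the newest picture that a camera, given by its name, has taken for a name from the list of things; names that differ only in an ending like _2 or _b are one class to them, and where a whole thing is asked for, a point or a joint stands for the part that bears it (a point fixed in the world has none). Each returns a list of dicts, best first, with "score" (0 to 1); they miss things now and then, are a little off and sometimes report something else, mostly with a low value. They report only what shows in the picture. A call takes as long as a camera call.
- finder.cut_out(target, camera): "region" (400x640 bool, what is visible of it) and "rect" ([left, top, right, bottom] in pixels, round what is visible of it).
- finder.tip_of(target, camera): "point" ([column, row] in pixels: a listed point, or the origin of a listed thing).
Readings, each from a call of its own:
- telemetry.read_time_s(): time.
- telemetry.read_joints(): joint angles.
- telemetry.read_qvel(): joint speeds.
- telemetry.read_joint_torque(): joint torques, N m.
- telemetry.read_tcp_pos(): TCP position.
- telemetry.read_eef_rot(): TCP orientation.
- telemetry.read_force(): force on the tool from outside, world axes, zero at the start.
- telemetry.read_moment(): the same for the moment, N m.
- telemetry.read_gripper_width(): finger opening in m.
Only numpy, scipy, OpenCV 4.12 (cv2) and the standard library are available. Lean on these libraries where they do the work, as an engineer would, in place of code of your own. Each camera call takes 0.05 s, during which the arm holds its last target. There are 200 camera calls.

## Working session

There is one attempt and no reset: what is moved stays moved. The work goes in short steps, each a Python script; the robot and the scene stay as the last script left them, time stands still between calls to the robot, and variables do not carry over. Pictures are saved under pics/ and viewed, about 8 in all and at most 12, crops included, and the job is handed in when it is done.

```bash
mkdir -p pics; ls; cat > h.py <<'E'
import numpy as np, cv2
from cell import robot, hand, vision, finish_job, finder, telemetry as T
def ray(c,px):
    f=200/np.tan(np.radians(c["vfov"])/2)
    M=np.array(c["cam_to_world"]); d=M[:3,:3]@np.array([(px[0]-c["cx"])/f,(px[1]-c["cy"])/f,1]); return M[:3,3],d/np.linalg.norm(d)
def atz(c,px,z):
    o,d=ray(c,px); return o+d*(z-o[2])/d[2]
def proj(c,p):
    f=200/np.tan(np.radians(c["vfov"])/2)
    q=np.linalg.inv(np.array(c["cam_to_world"]))@np.append(p,1); return [c["cx"]+f*q[0]/q[2],c["cy"]+f*q[1]/q[2]]
E
python3 - <<'E'
from h import *
np.set_printoptions(precision=4,suppress=True)
Z=dict(bolt_axis=.165,barrel_end=.078,wrench_grip=.165,mincer=0,bowl=0,detergent=0,disc=0)
for n in ["top","side"]:
    c=vision.camera(n); cv2.imwrite(f"pics/{n}0.png",c["color"][:,:,::-1])
    print(n,c["vfov"],np.array(c["cam_to_world"]).round(3).tolist())
    for k,z in Z.items():
        for r in finder.tip_of(k,n)[:2]: print(k,round(r["score"],2),np.round(r["point"],1),atz(c,r["point"],z))
print(T.read_time_s(),T.read_force(),T.read_eef_rot(),robot.grip_depth)
E
```

```text
pics
top 45.9941540480684 [[-0.018, -0.994, 0.105, 0.408], [-1.0, 0.021, 0.022, 0.016], [-0.024, -0.105, -0.994, 1.179], [0.0, 0.0, 0.0, 1.0]]
bolt_axis 0.84 [361.3 158.7] [ 0.6328 -0.0629  0.165 ]
barrel_end 0.6 [273.9 182.3] [0.5999 0.1389 0.078 ]
wrench_grip 0.91 [377.7 245.1] [ 0.4435 -0.0927  0.165 ]
mincer 0.56 [356.2 174. ] [ 0.6302 -0.0616  0.    ]
bowl 0.6 [221.3 265.7] [0.4053 0.2812 0.    ]
bowl 0.18 [441.5 256.4] [ 0.4184 -0.2669  0.    ]
detergent 0.94 [195.6 194.8] [0.5858 0.3475 0.    ]
detergent 0.6 [442.6 255.4] [ 0.4208 -0.2698  0.    ]
disc 0.62 [441.1 257.3] [ 0.4162 -0.2659  0.    ]
side 45.03984670655525 [[-0.819, 0.393, -0.418, 1.04], [0.573, 0.558, -0.6, 0.802], [-0.002, -0.731, -0.683, 1.005], [0.0, 0.0, 0.0, 1.0]]
bolt_axis 0.67 [252.5 190.7] [ 0.643  -0.0592  0.165 ]
barrel_end 0.67 [306.2 254.3] [0.6094 0.138  0.078 ]
barrel_end 0.41 [306.7 159.8] [ 0.3944 -0.1769  0.078 ]
wrench_grip 0.56 [306.2 159.6] [ 0.4557 -0.0866  0.165 ]
mincer 0.59 [258.  234.7] [ 0.6443 -0.0564  0.    ]
bowl 0.61 [401.  270.8] [0.4006 0.2728 0.    ]
detergent 0.64 [362.  328.4] [0.5936 0.3485 0.    ]
disc 0.63 [286.6 171.2] [ 0.4271 -0.2475  0.    ]
0.8 [-0.4774  0.2438 -0.5119] [-3.1416 -0.0002  1.186 ] 0.0188
```

View pics/top0.png

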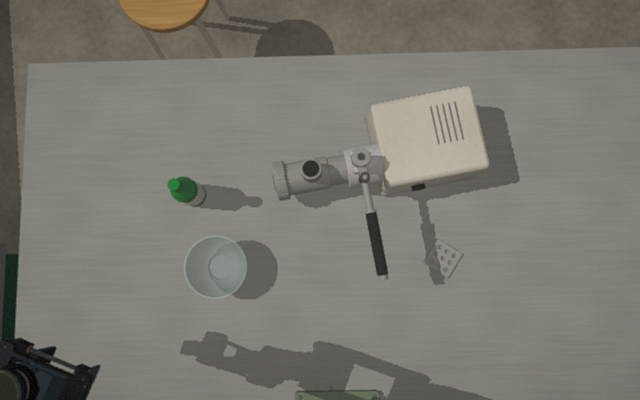

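View pics/side0.png

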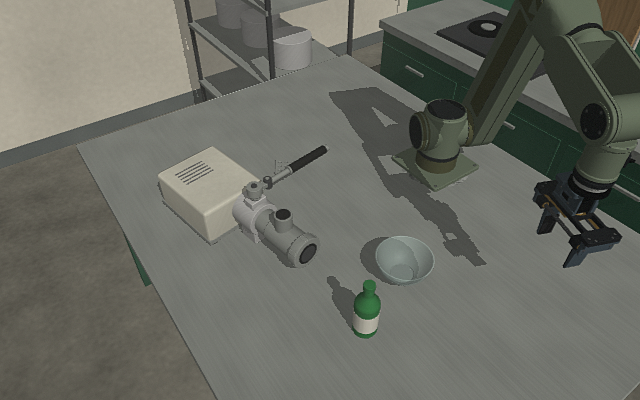

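The top view shows the wrench at (377,245) and the barrel end at (280,182). The side view agrees to within about 1 cm. I'll use the wrist camera to settle the difference.

```bash
cat >> h.py <<'E'
from scipy.spatial.transform import Rotation as R
def wcam():
    p=np.array(T.read_tcp_pos()); e=T.read_eef_rot(); c=vision.camera("wrist")
    M=np.eye(4); M[:3,:3]=R.from_euler("xyz",e).as_matrix(); M[:3,3]=p
    c["cam_to_world"]=M@np.array(c["hand_eye"]); return c
E
python3 - <<'E'
from h import *
np.set_printoptions(precision=4,suppress=True)
hand.grab()
Z=dict(bolt_axis=.165,barrel_end=.078,wrench_grip=.165,mincer=0)
t=T.read_time_s()
for i,(p,yaw) in enumerate([((.53,.16,.34),.16),((.53,.02,.36),.16)]):
    robot.move_pose(p,[np.pi,0,yaw]); c=wcam(); cv2.imwrite(f"pics/w{i}.png",c["color"][:,:,::-1])
    print(i,c["cam_to_world"][:3,2:].tolist())
    for k,z in Z.items():
        for r in finder.tip_of(k,"wrist")[:1]: print(k,round(r["score"],2),np.round(r["point"],1),atz(c,r["point"],z))
    print(T.read_time_s()-t,T.read_joints(),T.read_force())
print(T.read_gripper_width())
E
```

```text
0 [[0.04439044922382038, 0.5175126509507443], [-0.2765058659160038, 0.23997535641042034], [-0.959986455181398, 0.5110882795266689]]
barrel_end 0.88 [363.1 190.1] [0.6035 0.1404 0.078 ]
2.0749999999999997 [0.2735 0.235  1.3722 0.     1.5348 0.1124] [ 1.7366 -0.1935  0.1043]
1 [[0.0446531780994443, 0.5179022525408702], [-0.2760351228617858, 0.09916257557169257], [-0.96010973572415, 0.5314708264070105]]
bolt_axis 0.81 [387.1 242.3] [ 0.6386 -0.0529  0.165 ]
barrel_end 0.75 [377.2  95.9] [0.5998 0.1396 0.078 ]
wrench_grip 0.68 [248.  247.1] [ 0.4493 -0.0905  0.165 ]
mincer 0.6 [364.7 208.1] [ 0.6339 -0.0578  0.    ]
2.9499999999999997 [ 0.0181  0.193   1.3791  0.0003  1.57   -0.1438] [ 0.0119 -0.3403  0.0116]
0.0003828837385996755
```

View pics/w1.png

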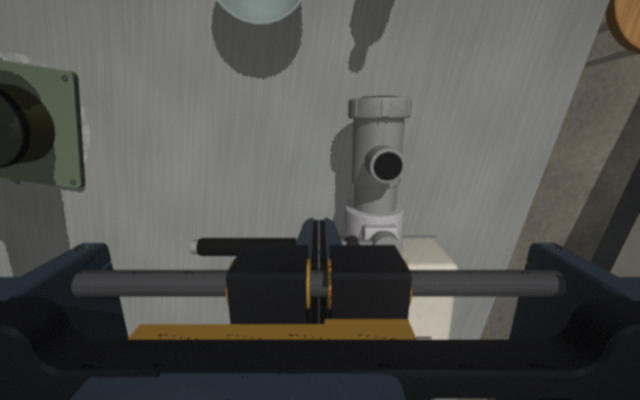

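The wrist view has the ring at (380,105) and the grip at (248,247), and all estimates agree to within a few mm. Barrel distance comes out at about 0.200, which is plausible. Pushing the barrel now.

```bash
cat > push.py <<'E'
from h import *
B=np.array([.636,-.059]); u=np.array([-.033,.198]); u/=np.linalg.norm(u); yaw=np.arctan2(u[1],u[0])-np.pi/2
P=lambda s,z:[*(B+s*u),z]
t0=T.read_time_s()
robot.move_pose(P(.25,.2),[np.pi,0,yaw]); robot.move_l(P(.25,.062),rate=.15)
f0=np.array(T.read_force()); print("t",T.read_time_s()-t0,f0)
s=.25
while s>.16:
    s-=.003 if s>.197 else .001
    robot.move_l(P(s,.062),rate=.05 if s>.225 else .025)
    p=np.array(T.read_tcp_pos())[:2]-B; f=np.array(T.read_force())-f0
    print(round(s,4),round(p@u,4),f.round(1),round(T.read_time_s()-t0,2))
    if f[:2]@u>15: break
E
python3 push.py
```

```text
t 2.0166000000000004 [0.18553336 0.05862292 1.22599831]
0.247 0.2468 [-0.7  0.3 -1.8] 2.27
0.244 0.2438 [-0.7 -0.6 -1.1] 2.52
0.241 0.2408 [-0.2 -0.1 -1.2] 2.77
0.238 0.2378 [-0.9  1.2 -1.5] 3.02
0.235 0.2348 [-0.5  0.  -0.8] 3.27
0.232 0.2318 [ 0.1 -0.  -1.1] 3.52
0.229 0.2288 [-0.1  0.4 -1.4] 3.77
0.226 0.2258 [-0.7 -0.4 -1.2] 4.02
0.223 0.2228 [ 0.4 -0.1 -1. ] 4.28
0.22 0.2198 [-0.4 -0.7 -1.8] 4.55
0.217 0.2169 [ 0.5  0.3 -1.2] 4.82
0.214 0.2143 [-0.3  1.6 -1. ] 5.08
0.211 0.2115 [-0.5  5.   0.1] 5.35
0.208 0.2082 [-1.3  3.4 -1.2] 5.62
0.205 0.205 [-0.7  3.7 -0.9] 5.88
0.202 0.2019 [-0.9  3.4 -1.7] 6.15
0.199 0.1989 [-0.5  3.3 -1.9] 6.42
0.196 0.1959 [ 0.6  3.9 -2. ] 6.68
0.195 0.1951 [ 0.4  4.7 -2.9] 6.93
0.194 0.1941 [ 0.2  4.6 -2.2] 7.18
0.193 0.193 [-0.2  4.4 -1.4] 7.43
0.192 0.192 [ 0.9  5.9 -1.9] 7.68
0.191 0.191 [ 0.5  4.6 -2.1] 7.93
0.19 0.19 [ 1.5  5.1 -2.4] 8.18
0.189 0.189 [ 0.6  5.1 -2.1] 8.43
0.188 0.188 [ 1.9  4.4 -2.3] 8.68
0.187 0.187 [ 1.7  4.8 -2.1] 8.93
0.186 0.186 [ 1.  4. -2.] 9.18
0.185 0.185 [ 0.9  5.2 -3.7] 9.43
0.184 0.184 [ 0.2  3.9 -3.1] 9.68
0.183 0.183 [ 0.8  4.  -2.2] 9.93
0.182 0.182 [ 1.5  5.5 -2.5] 10.18
0.181 0.181 [ 1.3  4.2 -3.1] 10.43
0.18 0.18 [ 0.4  4.7 -2.5] 10.68
0.179 0.179 [ 0.6  5.  -2.2] 10.93
0.178 0.178 [ 1.6  4.7 -1.8] 11.18
0.177 0.177 [ 0.9  3.8 -2.4] 11.43
0.176 0.176 [ 0.9  5.  -3.1] 11.68
0.175 0.175 [ 2.5  5.4 -3.6] 11.93
0.174 0.1746 [ 0.4  6.8 -2.7] 12.18
0.173 0.1747 [ 0.5 10.6 -2.1] 12.43
0.172 0.1747 [ 0.2 14.2 -3.2] 12.68
0.171 0.1748 [-0.4 16.6 -1.2] 12.93
```

Barrel is home: hard stop at 0.1747 against 0.176 expected, about 16 N. Next I retreat and start the wrench swing, stopping when the bolt bites.

```bash
cat >> h.py <<'E'
B=np.array([.636,-.059]); u=np.array([-.033,.198]); u/=np.linalg.norm(u); D=.0285; Z=.148
e=lambda a:np.array([np.cos(a),np.sin(a)]); n=lambda a:np.array([np.sin(a),-np.cos(a)])
yaw=lambda a:(a+np.pi/2)%np.pi-np.pi/2
PH0=np.arctan2(-.031,-.187)
def force(a,f0): return -(np.mean([T.read_force() for _ in range(3)],0)-f0)[:2]@n(a)
E
cat > sw.py <<'E'
from h import *
t=T.read_time_s; print("t",t())
robot.move_l([*(B+.215*u),.062],rate=.1); robot.move_l([*(B+.215*u),.25],rate=.25)
a=PH0; s=B+.19*e(a)-(D+.025)*n(a)
robot.move_pose([*s,.25],[np.pi,0,yaw(a)]); robot.move_l([*s,Z],rate=.12)
robot.sleep(.2); f0=np.mean([T.read_force() for _ in range(3)],0); np.save("f0.npy",f0); print(t(),f0)
a=PH0+.12; hit=None
while a>PH0-1.15:
    rot=0 if hit is None else hit-a
    st=.006 if .02<rot<.38 else .003
    a-=st/.19
    robot.move_l([*(B+.19*e(a)-D*n(a)),Z],[np.pi,0,yaw(a)],rate=.03)
    F=force(a,f0); p=np.array(T.read_tcp_pos())
    if hit is None and F>1.8: hit=a
    print(round(PH0-a,3),round(F,1),((B+.19*e(a)-D*n(a)-p[:2])@n(a)*1e3).round(1),round(t(),1),end=" | ")
    if F>7.5: break
print(); print(a,hit,p)
E
python3 sw.py
```

```text
t 18.05
21.9917 [-0.02706559 -0.21941773 -0.08186304]
-0.104 -0.8 0.1 22.4 | -0.088 -0.5 -0.0 22.6 | -0.073 -0.2 0.0 22.9 | -0.057 -0.1 -0.0 23.1 | -0.041 0.1 -0.0 23.4 | -0.025 1.2 0.0 23.6 | -0.009 0.5 0.0 23.9 | 0.006 1.6 0.4 24.1 | 0.022 2.7 0.2 24.4 | 0.038 2.2 -0.0 24.6 | 0.054 2.1 -0.1 24.9 | 0.085 0.9 -0.3 25.2 | 0.117 1.5 -0.2 25.6 | 0.148 1.5 -0.1 25.9 | 0.18 1.3 -0.1 26.3 | 0.212 1.8 -0.1 26.6 | 0.243 1.0 -0.1 27.0 | 0.275 1.6 -0.1 27.3 | 0.306 1.3 -0.1 27.7 | 0.338 1.7 -0.1 28.0 | 0.369 2.4 -0.1 28.4 | 0.401 1.6 -0.1 28.7 | 0.433 1.3 -0.1 29.1 | 0.448 1.3 -0.0 29.3 | 0.464 1.9 -0.1 29.6 | 0.48 3.5 0.2 29.8 | 0.496 6.0 0.8 30.1 | 0.512 9.9 1.8 30.3 | 
-3.4888902260147585 -2.9994165418042322 [ 0.44712699 -0.02285608  0.14789798]
```

The bolt bit at about 0.48 rad. Now bending about the hinge pin in small steps.

```bash
cat > br.py <<'E'
from h import *
t=T.read_time_s; f0=np.load("f0.npy")
pb=PH0-.5025; pin=B+.045*e(pb)
h=.0125; ha=0
while h<.24 and ha<.16:
    a=pb-h; g=pin+.145*e(a)-D*n(a)
    robot.move_l([*g,Z],[np.pi,0,yaw(a)],rate=.03)
    F=force(a,f0); lag=(g-np.array(T.read_tcp_pos())[:2])@n(a); ha=h-lag/.145
    print(round(h,3),round(ha,3),round(F,1),round(t(),1),end=" | ")
    if F>14: print("HIGH"); break
    h+=.0125
E
python3 br.py; python3 - <<'E'
from h import *
for nme in ("top","wrist"):
    c=vision.camera(nme) if nme=="top" else wcam()
    cv2.imwrite(f"pics/{nme}_br.png",cv2.resize(c["color"][100:300,280:480,::-1],(600,600),interpolation=2) if nme=="top" else c["color"][:,:,::-1])
E
```

```text
0.013 -0.001 9.1 30.6 | 0.025 0.012 9.0 30.8 | 0.038 0.024 9.9 31.1 | 0.05 0.037 9.8 31.3 | 0.062 0.049 9.9 31.6 | 0.075 0.061 8.7 31.8 | 0.087 0.074 8.8 32.1 | 0.1 0.086 9.0 32.3 | 0.112 0.098 9.0 32.6 | 0.125 0.11 9.1 32.8 | 0.137 0.123 9.8 33.1 | 0.15 0.135 8.8 33.3 | 0.163 0.147 9.1 33.6 | 0.175 0.16 10.3 33.8 | 0.188 0.172 8.8 34.1 |
```

View pics/top_br.png

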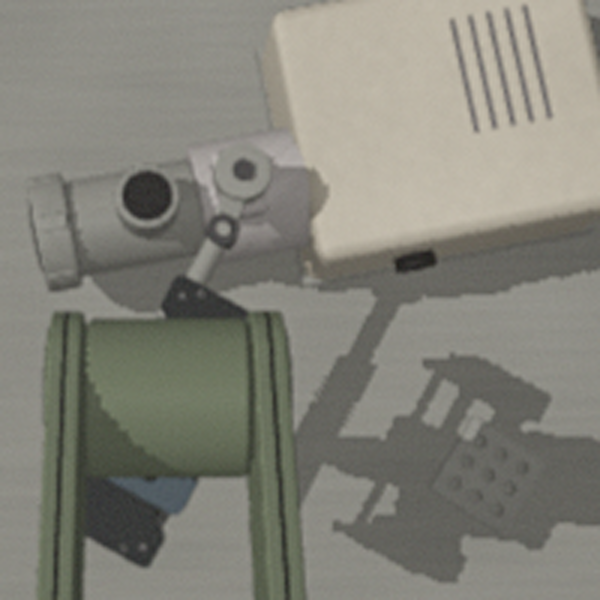

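View pics/wrist_br.png

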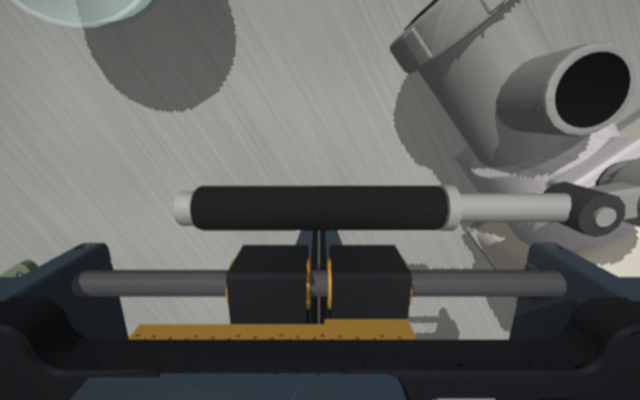

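The top crop shows the bolt at (243,170), the pin at (222,230) and the handle through (190,280), so it is visibly bent. The force stayed flat at about 9 N and the hinge reads about 0.17 to 0.19. Easing back now.

```bash
cat > back.py <<'E'
from h import *
t=T.read_time_s; f0=np.load("f0.npy")
pb=PH0-.5025; pin=B+.045*e(pb)
for h in np.arange(.17,-.16,-.018):
    a=pb-h; g=pin+.145*e(a)-D*n(a)
    robot.move_l([*g,Z],[np.pi,0,yaw(a)],rate=.03)
    print(round(h,3),round(force(a,f0),1),end=" | ")
robot.move_l([*g,.34],rate=.15); print(t())
s=B+.15*e(pb)-.10*n(pb); robot.move_pose([*s,.36],[np.pi,0,yaw(pb)])
c=wcam(); cv2.imwrite("pics/wr_end.png",c["color"][:,:,::-1])
for k,z in dict(bolt_axis=.165,wrench_grip=.165,barrel_end=.078).items():
    for r in finder.tip_of(k,"wrist")[:1]: print(k,r["score"],np.round(r["point"]),atz(c,r["point"],z).round(4))
print("straight expect grip",B+.19*e(pb),t())
E
python3 back.py
```

```text
0.17 9.9 | 0.152 9.4 | 0.134 10.0 | 0.116 9.2 | 0.098 9.2 | 0.08 9.7 | 0.062 9.1 | 0.044 8.8 | 0.026 8.9 | 0.008 9.0 | -0.01 5.4 | -0.028 3.4 | -0.046 0.6 | -0.064 -0.2 | -0.082 0.3 | -0.1 -0.4 | -0.118 -0.2 | -0.136 0.4 | -0.154 0.2 | 40.35
bolt_axis 0.7 [444.  94.] [ 0.637  -0.0563  0.165 ]
wrench_grip 0.79 [285. 101.] [ 0.4552 -0.0006  0.165 ]
straight expect grip [0.45676403 0.00404336] 40.9083
```

View pics/wr_end.png

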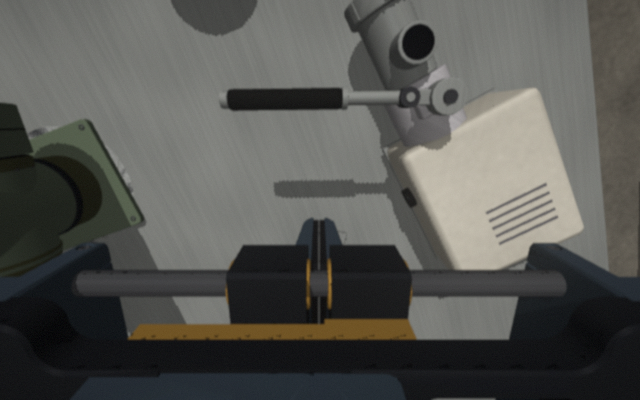

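The end picture shows bolt (450,96), pin (410,97) and handle end (225,99) in one line, so the wrench is straight on the bolt and free of the gripper.

```bash
python3 - <<'E'
from h import *
c=vision.camera("top")
for k,z in dict(barrel_end=.078,bowl=0,detergent=0,disc=0).items():
    for r in finder.tip_of(k,"top")[:1]:
        p=atz(c,r["point"],z); print(k,round(r["score"],2),p.round(3),((p[:2]-B)@u).round(3))
print(T.read_force(),T.read_time_s()); finish_job()
E
```

```text
barrel_end 0.87 [0.608 0.093 0.078] 0.155
bowl 0.69 [0.408 0.277 0.   ] 0.369
detergent 0.87 [0.581 0.345 0.   ] 0.408
disc 0.76 [ 0.412 -0.264  0.   ] -0.166
[ 0.79529939 -0.05747169 -1.17551628] 41.1583
the job is handed in; nothing more can be done
```

The mincer is ready and I handed the job in at about 41 s of the 72 s allowed; no verdict was reported.

- **Barrel:** I pushed it slowly into the collar at about 5 N until it met the hard stop. The highest force was about 17 N, well under the 40 N limit. By touch it sits 159 mm from the bolt axis. The top camera's network put it at 155 mm; the job calls for 160 mm. I trust the hard stop over the camera.
- **Wrench:** I swung it clockwise from the side. The bolt bit after about 0.48 rad, and the hinge gave way at 9 to 10 N. I stopped at a hinge angle of about 0.17 rad by arm position, perhaps 0.02 more; a rough picture reading gave about 0.23. Both are past the 0.1 break-over and short of 0.25. The force never rose towards the end stop.
- **Easing back:** I let the handle back slowly until the contact force fell to zero, then lifted clear. The last wrist picture shows bolt, pin and handle in one line, with the wrench still on the bolt.
- **Readings that disagreed:**
  - The sideways force while the bolt ran down read 1.3 to 2.7 N, below the 3 N expected.
  - The last wrist picture gave no barrel-end detection.
- **Other things:** The bowl, bottle and disc were found within about 5 mm of where they started, which is within camera noise.

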